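Set the packers and hold the pump cover at balance

ROBOT

A 6-joint arm with a two-finger parallel gripper is mounted at the origin on the work surface. World frame = base frame: x ahead of the robot, y to its left, z up, the work surface at z = 0. Lengths are in mm, angles in rad, forces in N, time in s.
With the tool pointing down it reaches from about 350 to 975 mm from the base axis. Payload 7.1 kg.
Tool frame: the origin (TCP) lies between the finger pads; the fingertips stand 14 mm ahead of it and the grasp point (between the pads) lies 5 mm behind it (ctrl.tcp_to_tips is the distance from the TCP to the fingertips, in mm); z points along the fingers, y is the line along which they close (so a half turn about z gives the same grasp; the last joint's range is limited). The gripper opens to 88 mm and grips with 3 to 60 N. Pads are 20 mm wide; open, the fingers measure 115 mm over their backs; the gripper's body (75 mm by 178 mm) begins 61 mm behind the grasp point.
Start: joints at [-1.221, 0.423, 1.63, -0, 1.089, -0.019], TCP at [225.327, -582.952, 236.675] pointing down, gripper open.
Joint ranges: [-3, 3], [-0.9, 2.11], [0.09, 2.58], [-1.31, 4.45], [0.11, 2.69], [-2.54, 2.54]. Speed limits (rad/s): [2.39, 2.39, 3.01, 3.14, 3.14, 3.14].

INTERFACE

Orientations are given as a rotation vector (axis times angle).
In Python, from workcell import ctrl gives the robot as it stands.
- The arm moves only by the tool apply_moves, never from a script. Its argument "series" is a list that holds one entry, the list of rows, each a list of 7 numbers: the shift along the tool's x, y, z in cm, then the turn, a rotation vector about the tool's x, y, z in degrees, then the opening, from 0 (shut) to 1 (fully open). A call has 1 to 12 rows; each row shifts and turns the commanded pose from where the row before left it, along the tool's axes as they then stand; what a row does not reach is not made up. A row lasts 1/10 s, in which the tool goes at most 50 mm and 8.59 degrees, less where a joint would pass 70% of its speed; a pose out of reach is approached as far as the arm can. A call with a gripper value outside its range is refused whole. The fingers move at their own pace and stop on an object; the grip force is fixed at half the most. Time passes only in rows, so rows that do not move let the fingers close. It gives the time, the measured TCP pose, the force and the opening at its end, in the units of the state.
- ctrl.get_obs(): the state, without advancing time (a new reading comes with each control period).
- ctrl.get_image(name): name is "scene" or "top"; returns a dict with "img" (400x640x3 uint8, blue, green, red), "K" (3x3 intrinsics, pixels), "cam_to_world" (4x4, takes a point from camera to world coordinates). Camera axes: x right, y down, z forward; pixel columns grow to the right and rows downward; lengths in mm; the calibration is good to about 2 mm. A picture is of the moment at which its call begins. There is no depth.
- ctrl.close_job(): hands the job in, once; it reports no verdict.
The state is a dict: "t": time; "qpos": joint angles; "qvel": joint speeds; "joint_torque": joint torques, N m; "ee_pos": TCP position; "orientation": TCP orientation; "ft_force": force on the tool from outside, world axes, zero at the start; "moment": the same for the moment, N m; "width": finger opening in mm.
Only numpy, scipy, OpenCV 4.12 (cv2) and the standard library are available. Lean on these libraries where they do the work, as an engineer would, in place of code of your own. Each camera call takes 0.05 s, during which the arm holds its last target. There are 200 camera calls.

TASK

First, with the pump cover still shut, line up the three packing blocks in a row along the landing rail, each with its long way square to the rail, one end flush against the rail's outer face, centred on one of the three pins. Then swing the cover up by its bow handle to its balance point (a little short of upright) and finish while still holding the handle in the fingers, the cover steady there, never letting it go over towards the blocks. Leave the other tools and parts where they are.

Things in the scene. Friction and masses are not known exactly. Their poses are not given: they have to be found in the camera images.
- casing: Grey pump casing fixed to the bench: box 200 x 145 x 60 mm with a hinged cover. Origin on the bench straight below the hinge's middle; x runs along the hinge, z up; the box lies on its -y side (y -3 to -148 mm; a pipe stub sticks out of its +x end to x = 153 mm), the landing rail on its +y side.
- rail_mid (a point): Middle of the outer (+y) face of the landing rail, at x 0, y 95, z 10 mm of the casing: a fixed straight steel bar parallel to the hinge, 250 mm long, 8 mm thick, 20 mm high, axes as the casing's. Three upright pins, 8 mm across, 12 mm high, stand on top of it at x = -84, 0 and +84 mm. The blocks go against this face, on its +y side.
- cover (a joint): Cover angle, rad: 0 shut (level), growing as the free edge swings up and over to the rail (3.1). Aluminium plate 200 x 140 x 10 mm, heavy steel stub (60 mm wide, 55 mm out) on its outer face, 0.6 to 1.1 kg. Hinge nearly free, no spring: let go, it falls. It balances at 1.376, the plate leaning 11 degrees short of upright; below it falls shut, above it falls over to the rail.
- cover_hinge (a point): Middle of the hinge axis, 66 mm above the bench; x along the hinge; turns with the cover.
- cover_bow (a point): Middle of the bar of the cover's bow handle, a U of 12 mm round steel bar in the plate's plane beyond its free edge. Bar 100 mm long, parallel to the hinge, 215 mm from its axis; 61 mm free between bar and plate edge, clear beyond and below (66 mm above the bench when shut). Can be pinched from above; it turns between the fingers as the cover swings.
- cover_weight_centre (a point): The cover's centre of weight, 74 mm from the hinge along the plate and 15 mm out from the plate's mid-plane on the stub side (closed: above it). The cover balances when this point is straight above cover_hinge.
- block_a_mid (a point): Packing block, one of three alike, loose: wood with a black rubber top, 34 (x) x 56 (y) x 60 (z) mm, 0.11 kg, standing on the bench. This point is its centre, 30 mm above its underside; x is the 34 mm way, across which it is grasped.
- block_b_mid (a point): Packing block, one of three alike, loose: wood with a black rubber top, 34 (x) x 56 (y) x 60 (z) mm, 0.11 kg, standing on the bench. This point is its centre, 30 mm above its underside; x is the 34 mm way, across which it is grasped.
- block_c_mid (a point): Packing block, one of three alike, loose: wood with a black rubber top, 34 (x) x 56 (y) x 60 (z) mm, 0.11 kg, standing on the bench. This point is its centre, 30 mm above its underside; x is the 34 mm way, across which it is grasped.
- spanner: Bystander, leave alone: open-ended spanner, 170 mm long, lying flat; body origin at the middle of its underside, x along it
- hammer: Bystander, leave alone: hand hammer, 260 mm long, lying flat, x along it
- gear: Bystander, leave alone: dark steel spur gear, 84 mm across and 32 mm high, lying flat; origin under its centre
- bearing_ring: Bystander, leave alone: steel ring 64 mm across, 18 mm high, lying flat; origin under its centre
- socket: Bystander, leave alone: steel socket, upright cylinder 28 mm across and 38 mm high; origin under its centre
- big_nut: Bystander, leave alone: dark steel round nut 32 mm across, 14 mm high, lying between casing and rail near one end; origin under its centre
- stud: Bystander, leave alone: stud standing upright on its 26 mm wide foot, 90 mm tall; origin under its centre
Things that resemble listed ones, but are neither listed nor needed, are in the scene too. What is shaped like the part that bears block_a_mid but pink or turquoise is not meant. Leave any pink look-alike of the part that bears block_c_mid alone.

How it is judged (in metres and radians):
On the way, in this order (a step that is already met when the one before it is completed fails the run):
1. the three blocks stand in the row with the cover still shut (((x of block_a_mid in the frame of casing between -0.093 and -0.075 m and y of block_a_mid in the frame of casing between 0.118 and 0.13 m and z of block_a_mid in the frame of casing below 0.036 m and angle between the x axis of block_a_mid and the x axis of casing, either way round below 0.12 rad and angle between block_a_mid's own z axis and vertical below 0.1 rad) or (x of block_b_mid in the frame of casing between -0.093 and -0.075 m and y of block_b_mid in the frame of casing between 0.118 and 0.13 m and z of block_b_mid in the frame of casing below 0.036 m and angle between the x axis of block_b_mid and the x axis of casing, either way round below 0.12 rad and angle between block_b_mid's own z axis and vertical below 0.1 rad) or (x of block_c_mid in the frame of casing between -0.093 and -0.075 m and y of block_c_mid in the frame of casing between 0.118 and 0.13 m and z of block_c_mid in the frame of casing below 0.036 m and angle between the x axis of block_c_mid and the x axis of casing, either way round below 0.12 rad and angle between block_c_mid's own z axis and vertical below 0.1 rad)) and ((x of block_a_mid in the frame of casing between -0.009 and 0.009 m and y of block_a_mid in the frame of casing between 0.118 and 0.13 m and z of block_a_mid in the frame of casing below 0.036 m and angle between the x axis of block_a_mid and the x axis of casing, either way round below 0.12 rad and angle between block_a_mid's own z axis and vertical below 0.1 rad) or (x of block_b_mid in the frame of casing between -0.009 and 0.009 m and y of block_b_mid in the frame of casing between 0.118 and 0.13 m and z of block_b_mid in the frame of casing below 0.036 m and angle between the x axis of block_b_mid and the x axis of casing, either way round below 0.12 rad and angle between block_b_mid's own z axis and vertical below 0.1 rad) or (x of block_c_mid in the frame of casing between -0.009 and 0.009 m and y of block_c_mid in the frame of casing between 0.118 and 0.13 m and z of block_c_mid in the frame of casing below 0.036 m and angle between the x axis of block_c_mid and the x axis of casing, either way round below 0.12 rad and angle between block_c_mid's own z axis and vertical below 0.1 rad)) and ((x of block_a_mid in the frame of casing between 0.075 and 0.093 m and y of block_a_mid in the frame of casing between 0.118 and 0.13 m and z of block_a_mid in the frame of casing below 0.036 m and angle between the x axis of block_a_mid and the x axis of casing, either way round below 0.12 rad and angle between block_a_mid's own z axis and vertical below 0.1 rad) or (x of block_b_mid in the frame of casing between 0.075 and 0.093 m and y of block_b_mid in the frame of casing between 0.118 and 0.13 m and z of block_b_mid in the frame of casing below 0.036 m and angle between the x axis of block_b_mid and the x axis of casing, either way round below 0.12 rad and angle between block_b_mid's own z axis and vertical below 0.1 rad) or (x of block_c_mid in the frame of casing between 0.075 and 0.093 m and y of block_c_mid in the frame of casing between 0.118 and 0.13 m and z of block_c_mid in the frame of casing below 0.036 m and angle between the x axis of block_c_mid and the x axis of casing, either way round below 0.12 rad and angle between block_c_mid's own z axis and vertical below 0.1 rad)) and value of joint cover below 0.1 rad), for 0.2 s.
2. the cover is held at its balance point (value of joint cover between 1.316 and 1.436 rad and contact force between the fingers and cover above 1 N), for 0.3 s.
At the end, for the whole second after the job is handed in: Each pin has one upright block: within 9 mm of the pin along the rail, end within 7 mm of the rail's face, square within 0.12 rad. The cover is within 0.06 rad of its balance angle 1.376 rad, still (under 0.05 rad/s), fingers on it with over 1 N; the program finishes while holding (all of step 2 and ((x of block_a_mid in the frame of casing between -0.093 and -0.075 m and y of block_a_mid in the frame of casing between 0.118 and 0.13 m and z of block_a_mid in the frame of casing below 0.036 m and angle between the x axis of block_a_mid and the x axis of casing, either way round below 0.12 rad and angle between block_a_mid's own z axis and vertical below 0.1 rad) or (x of block_b_mid in the frame of casing between -0.093 and -0.075 m and y of block_b_mid in the frame of casing between 0.118 and 0.13 m and z of block_b_mid in the frame of casing below 0.036 m and angle between the x axis of block_b_mid and the x axis of casing, either way round below 0.12 rad and angle between block_b_mid's own z axis and vertical below 0.1 rad) or (x of block_c_mid in the frame of casing between -0.093 and -0.075 m and y of block_c_mid in the frame of casing between 0.118 and 0.13 m and z of block_c_mid in the frame of casing below 0.036 m and angle between the x axis of block_c_mid and the x axis of casing, either way round below 0.12 rad and angle between block_c_mid's own z axis and vertical below 0.1 rad)) and ((x of block_a_mid in the frame of casing between -0.009 and 0.009 m and y of block_a_mid in the frame of casing between 0.118 and 0.13 m and z of block_a_mid in the frame of casing below 0.036 m and angle between the x axis of block_a_mid and the x axis of casing, either way round below 0.12 rad and angle between block_a_mid's own z axis and vertical below 0.1 rad) or (x of block_b_mid in the frame of casing between -0.009 and 0.009 m and y of block_b_mid in the frame of casing between 0.118 and 0.13 m and z of block_b_mid in the frame of casing below 0.036 m and angle between the x axis of block_b_mid and the x axis of casing, either way round below 0.12 rad and angle between block_b_mid's own z axis and vertical below 0.1 rad) or (x of block_c_mid in the frame of casing between -0.009 and 0.009 m and y of block_c_mid in the frame of casing between 0.118 and 0.13 m and z of block_c_mid in the frame of casing below 0.036 m and angle between the x axis of block_c_mid and the x axis of casing, either way round below 0.12 rad and angle between block_c_mid's own z axis and vertical below 0.1 rad)) and ((x of block_a_mid in the frame of casing between 0.075 and 0.093 m and y of block_a_mid in the frame of casing between 0.118 and 0.13 m and z of block_a_mid in the frame of casing below 0.036 m and angle between the x axis of block_a_mid and the x axis of casing, either way round below 0.12 rad and angle between block_a_mid's own z axis and vertical below 0.1 rad) or (x of block_b_mid in the frame of casing between 0.075 and 0.093 m and y of block_b_mid in the frame of casing between 0.118 and 0.13 m and z of block_b_mid in the frame of casing below 0.036 m and angle between the x axis of block_b_mid and the x axis of casing, either way round below 0.12 rad and angle between block_b_mid's own z axis and vertical below 0.1 rad) or (x of block_c_mid in the frame of casing between 0.075 and 0.093 m and y of block_c_mid in the frame of casing between 0.118 and 0.13 m and z of block_c_mid in the frame of casing below 0.036 m and angle between the x axis of block_c_mid and the x axis of casing, either way round below 0.12 rad and angle between block_c_mid's own z axis and vertical below 0.1 rad)) and velocity of joint cover between -0.05 and 0.05 rad/s); the arm keeps its last pose, push and grip.
It fails at once if the cover goes well past its balance point (0.3 rad) (value of joint cover above 1.676 rad).
It fails at once if a bystander is moved by more than 30 mm (distance of any of spanner, hammer, gear, bearing_ring, socket, big_nut, stud from where it was at the start of the episode above 0.03 m).
It also fails if it takes over 72 s, if anything falls off the work surface, if the arm or the gripper's body presses on something with over 40 N, if the wrist force passes 120 N, or if a joint passes its speed limit or range.

## Working session

There is one attempt and no reset: what is moved stays moved. The work goes in short steps, Python scripts to look and compute and a tool call to move; the robot and the scene stay as the last step left them, time stands still between calls to the robot, and variables do not carry over. Pictures are saved under pics/ and viewed, on a budget of 10 in all, crops included, one or two more only if the job needs it, and the job is handed in when it is done.

Besides the shell and the picture viewer there is one more tool, called after "Request:" as name([rows], argument=value, ...), one row to a line, values as JSON. apply_moves: Moves the arm, as the interface text tells. Its arguments: {"type":"object","properties":{"series":{"type":"array","items":{"type":"array","items":{"type":"array","items":{"type":"number"}}}}},"required":["series"]}

```bash
mkdir -p pics
python3 - <<'E'
from workcell import ctrl
import cv2, numpy as np, pickle
d={}
for n in ("scene","top"):
    r=ctrl.get_image(n); d[n]=r; cv2.imwrite(f"pics/{n}0.png",r["img"])
    print(n,r["K"].round(1).tolist(),r["cam_to_world"].round(3).tolist())
pickle.dump(d,open("cal.pkl","wb"))
o=ctrl.get_obs(); print({k:np.round(v,3).tolist() for k,v in o.items()})
E
```

```text
scene [[486.6, 0.0, 329.9], [0.0, 486.6, 195.7], [0.0, 0.0, 1.0]] [[-0.437, 0.634, -0.638, 1344.237], [0.899, 0.304, -0.314, 380.555], [-0.005, -0.711, -0.703, 963.93], [0.0, 0.0, 0.0, 1.0]]
top [[380.3, 0.0, 322.3], [0.0, 380.3, 197.2], [0.0, 0.0, 1.0]] [[0.023, -0.994, 0.105, 440.765], [-0.999, -0.026, -0.022, -1.006], [0.025, -0.104, -0.994, 966.87], [0.0, 0.0, 0.0, 1.0]]
{'t': 0.1, 'qpos': [-1.221, 0.424, 1.631, -0.0, 1.089, -0.019], 'qvel': [0.002, -0.002, -0.003, 0.003, -0.0, -0.001], 'joint_torque': [-0.001, -54.561, -27.432, 0.064, 0.019, 0.0], 'ee_pos': [225.145, -582.533, 236.002], 'orientation': [-3.087, -0.576, 0.0], 'ft_force': [0.133, 1.327, -0.396], 'moment': [-0.036, -0.035, 0.04], 'width': 87.857}
```

View pics/top0.png

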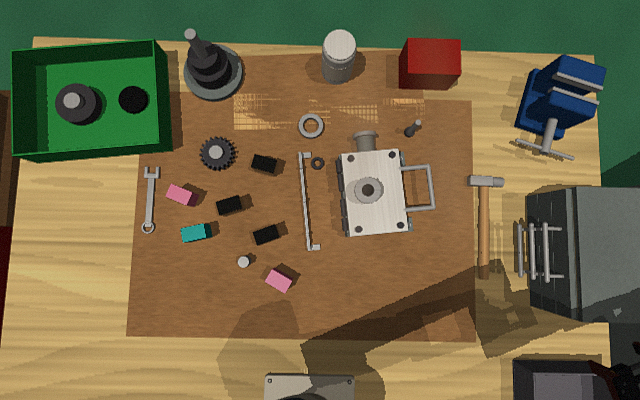

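View pics/scene0.png

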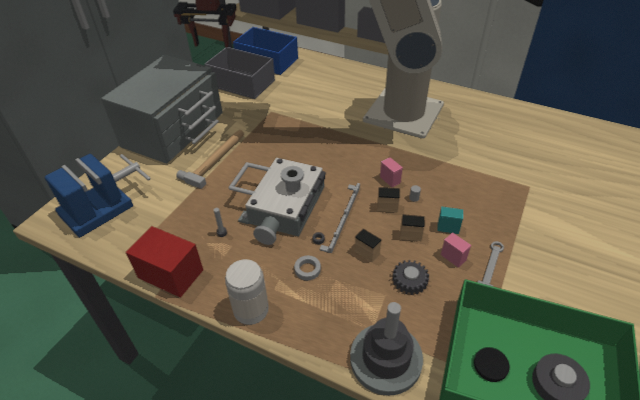

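The top view shows three black-topped wooden blocks at about (264,163), (230,205) and (265,235). There are also two pink look-alikes at (180,195) and (279,280) and a turquoise one at (195,232). The black-topped three fit the description. I'll confirm and measure them in one enlarged crop.

Run:
```python
import cv2
i=cv2.imread("pics/top0.png")[120:270,200:450]
i=cv2.resize(i,None,fx=3.2,fy=3.2,interpolation=cv2.INTER_CUBIC)
cv2.imwrite("pics/topc.png",i)
i=cv2.imread("pics/scene0.png")[150:270,225:475]
cv2.imwrite("pics/scenec.png",cv2.resize(i,None,fx=3.2,fy=3.2,interpolation=cv2.INTER_CUBIC))
```

```text
(no output)
```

View pics/topc.png

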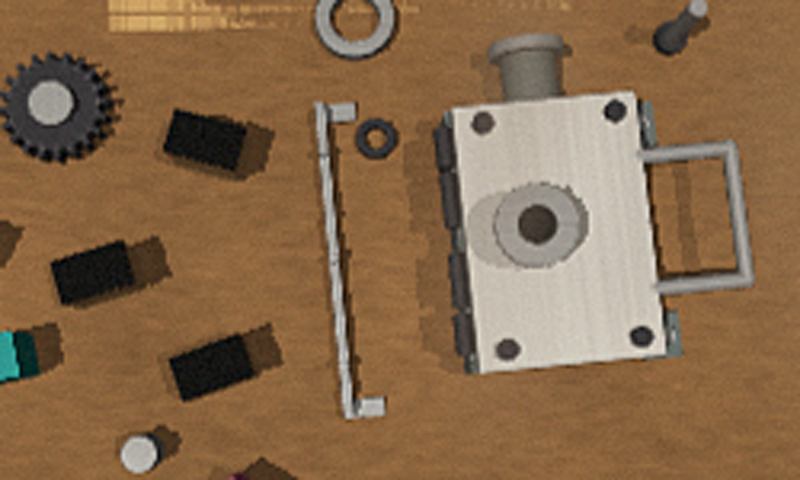

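View pics/scenec.png

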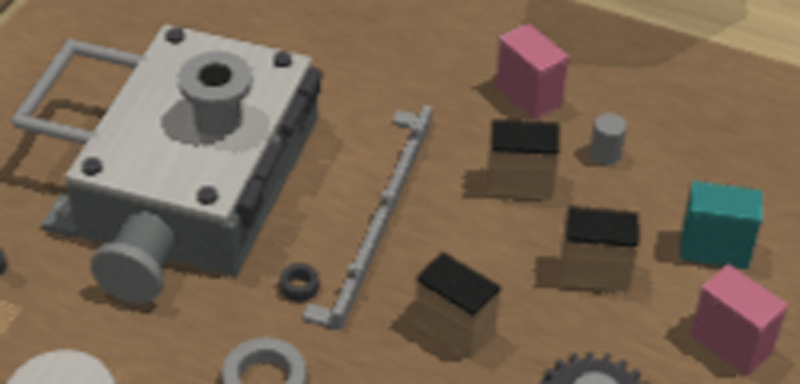

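The crops confirm it: the three black-topped wooden blocks sit at top-crop (205,140), (93,273) and (212,368). The pink and turquoise ones are solid-coloured look-alikes. The casing's +x (pipe) points up in the image, the rail is left of it and the handle right. Next I'll fit the poses with both cameras.

```bash
cat > h.py <<'E'
import numpy as np, pickle, cv2
from scipy.optimize import least_squares
from scipy.spatial.transform import Rotation as R
cal=pickle.load(open("cal.pkl","rb"))
def proj(cam,P):
    c=cal[cam];T=np.linalg.inv(c["cam_to_world"]);p=np.atleast_2d(P)@T[:3,:3].T+T[:3,3]
    p=p@c["K"].T;return p[:,:2]/p[:,2:]
def place(q,L):
    L=np.atleast_2d(L).astype(float);c,s=np.cos(q[2]),np.sin(q[2])
    return np.c_[q[0]+c*L[:,0]-s*L[:,1],q[1]+s*L[:,0]+c*L[:,1],L[:,2]]
off={"top":(200,120),"scene":(225,150)}
def px(cam,P,f=3.2,o=None): return (np.array(P,float)+.5)/f-.5+np.array(o or off[cam])
def fit(q0,obs):  # obs: list of (cam, local pts, pixel pts)
    f=lambda q:np.concatenate([(proj(c,place(q,L))-u).ravel() for c,L,u in obs])
    r=least_squares(f,q0,x_scale=[10,10,.1],loss="soft_l1");return r.x,f(r.x).reshape(-1,2)
B=[(17,28,60),(17,-28,60),(-17,-28,60),(-17,28,60)]
E
python3 - <<'E'
from h import *
PL=[(100,-8,71),(100,-148,71),(-100,-148,71),(-100,-8,71)]
BW=[(50,-215,66),(-50,-215,66)]; RL=[(125,91,20),(-125,91,20)]
top=[(453,108),(633,92),(667,353),(478,374),(734,147),(747,281),(321,104),(350,416)]
sc=[(211,211),(75,182),(166,26),(312,62),(17,120),(70,44),(337,321),(428,109)]
L=np.array(PL+BW+RL)
for cams in (["top"],["scene"],["top","scene"]):
    q,r=fit([440,0,0],[(c,L,px(c,top if c=="top" else sc)) for c in cams]);print(cams,q.round(3));print(r.round(1).tolist())
bt=[[(178,108),(247,128),(238,172),(163,143)],[(50,266),(125,241),(134,283),(64,306)],[(169,358),(244,335),(255,372),(183,402)]]
bs=[[(418,280),(442,255),(499,290),(480,312)],[(637,243),(567,237),(568,207),(638,210)],[(559,153),(490,150),(492,121),(558,124)]]
# order corners: (+x,+y),(+x,-y),(-x,-y),(-x,+y)
bs[0]=[(480,312),(418,280),(442,255),(499,290)]
for k in range(3):
  for cams in (["top"],["scene"],["top","scene"]):
    q,r=fit([500,100,0],[(c,np.array(B),px(c,bt[k] if c=="top" else bs[k])) for c in cams])
    print(k,cams,q.round(3),"rms",np.sqrt((r**2).mean()).round(2))
E
```

```text
['top'] [ 5.42407e+02 -6.71740e+01  1.20000e-01]
[[-0.3, -0.3], [1.1, -0.5], [0.3, 0.7], [0.5, -0.1], [-1.2, 0.5], [-0.0, -0.3], [-0.3, -0.8], [-0.2, 0.8]]
['scene'] [ 5.4337e+02 -6.5348e+01  1.1100e-01]
[[4.1, 2.8], [-3.9, -1.4], [-0.5, -0.3], [0.2, -0.8], [0.4, 0.7], [0.6, 1.2], [-1.1, -0.9], [0.1, 0.2]]
['top', 'scene'] [ 5.42547e+02 -6.65340e+01  1.16000e-01]
[[-0.4, -0.4], [1.0, -0.4], [-0.0, 0.9], [0.1, -0.1], [-1.3, 0.7], [-0.3, -0.1], [-0.4, -1.0], [-0.7, 0.7], [4.1, 2.5], [-4.1, -1.5], [-1.0, -0.4], [-0.2, -1.1], [0.1, 0.7], [0.1, 1.2], [-1.1, -1.4], [-0.3, -0.3]]
0 ['top'] [ 6.15875e+02  1.21167e+02 -2.82000e-01] rms 0.77
0 ['scene'] [ 6.15351e+02  1.25369e+02 -1.95000e-01] rms 0.72
0 ['top', 'scene'] [ 6.15600e+02  1.22676e+02 -2.59000e-01] rms 1.05
1 ['top'] [5.11233e+02 2.00836e+02 3.42000e-01] rms 0.46
1 ['scene'] [5.09973e+02 2.02533e+02 3.41000e-01] rms 0.33
1 ['top', 'scene'] [5.10765e+02 2.01687e+02 3.44000e-01] rms 0.49
2 ['top'] [4.44394e+02 1.09765e+02 3.56000e-01] rms 0.63
2 ['scene'] [4.44456e+02 1.12161e+02 3.71000e-01] rms 0.15
2 ['top', 'scene'] [4.44408e+02 1.10896e+02 3.67000e-01] rms 0.57
```

```bash
cat >> h.py <<'E'
def plan(start,target,n):
    """start/target: x,y,z mm, tool-y angle rad (tool pointing down); prints n tool-frame rows [cm, deg]"""
    s=np.array(start,float);t=np.array(target,float);d=(t-s)/n;rows=[]
    for i in range(n):
        a=s[3]+d[3]*i; ty=np.array([np.cos(a),np.sin(a)]); tx=np.array([-ty[1],ty[0]])
        rows.append([round(d[:2]@tx/10,2),round(d[:2]@ty/10,2),round(-d[2]/10,2),0,0,round(-np.degrees(d[3]),1)])
    return rows
def now():
    from workcell import ctrl
    o=ctrl.get_obs();m=R.from_rotvec(o["orientation"]).as_matrix()
    return [*o["ee_pos"],np.arctan2(m[1,1],m[0,1])],o
E
python3 - <<'E'
from h import *
s,o=now();print(s)
t=[510.8,201.7,236,.344]
r=plan(s,t,20);print(r[:10]);print(r[10:])
C=[542.5,-66.5,.116]
print(place(C,[(84,124,0),(0,124,0),(-84,124,0),(0,-215,66)]).round(1))
E
```

```text
[np.float64(225.14549114415053), np.float64(-582.5326259758335), np.float64(236.00245360021526), np.float64(-1.2020582810340141)]
[[np.float64(2.75), np.float64(-3.14), np.float64(0.0), 0, 0, np.float64(-4.4)], [np.float64(2.98), np.float64(-2.92), np.float64(0.0), 0, 0, np.float64(-4.4)], [np.float64(3.2), np.float64(-2.68), np.float64(0.0), 0, 0, np.float64(-4.4)], [np.float64(3.39), np.float64(-2.43), np.float64(0.0), 0, 0, np.float64(-4.4)], [np.float64(3.57), np.float64(-2.16), np.float64(0.0), 0, 0, np.float64(-4.4)], [np.float64(3.73), np.float64(-1.88), np.float64(0.0), 0, 0, np.float64(-4.4)], [np.float64(3.86), np.float64(-1.58), np.float64(0.0), 0, 0, np.float64(-4.4)], [np.float64(3.97), np.float64(-1.28), np.float64(0.0), 0, 0, np.float64(-4.4)], [np.float64(4.06), np.float64(-0.97), np.float64(0.0), 0, 0, np.float64(-4.4)], [np.float64(4.12), np.float64(-0.65), np.float64(0.0), 0, 0, np.float64(-4.4)]]
[[np.float64(4.16), np.float64(-0.33), np.float64(0.0), 0, 0, np.float64(-4.4)], [np.float64(4.17), np.float64(-0.01), np.float64(0.0), 0, 0, np.float64(-4.4)], [np.float64(4.16), np.float64(0.31), np.float64(0.0), 0, 0, np.float64(-4.4)], [np.float64(4.12), np.float64(0.63), np.float64(0.0), 0, 0, np.float64(-4.4)], [np.float64(4.06), np.float64(0.95), np.float64(0.0), 0, 0, np.float64(-4.4)], [np.float64(3.98), np.float64(1.26), np.float64(0.0), 0, 0, np.float64(-4.4)], [np.float64(3.87), np.float64(1.56), np.float64(0.0), 0, 0, np.float64(-4.4)], [np.float64(3.74), np.float64(1.86), np.float64(0.0), 0, 0, np.float64(-4.4)], [np.float64(3.58), np.float64(2.14), np.float64(0.0), 0, 0, np.float64(-4.4)], [np.float64(3.41), np.float64(2.41), np.float64(0.0), 0, 0, np.float64(-4.4)]]
[[ 611.6   66.4    0. ]
 [ 528.1   56.7    0. ]
 [ 444.7   46.9    0. ]
 [ 567.4 -280.1   66. ]]
```

Request:
apply_moves([
  [[2.75,-3.14,0,0,0,-4.4,1],[2.98,-2.92,0,0,0,-4.4,1],[3.2,-2.68,0,0,0,-4.4,1],[3.39,-2.43,0,0,0,-4.4,1],[3.57,-2.16,0,0,0,-4.4,1],[3.73,-1.88,0,0,0,-4.4,1],[3.86,-1.58,0,0,0,-4.4,1],[3.97,-1.28,0,0,0,-4.4,1],[4.06,-0.97,0,0,0,-4.4,1],[4.12,-0.65,0,0,0,-4.4,1]],
])

```text
t: 1.1
ee_pos: [369.1, -189.6, 236.6]
orientation: [-2.645, -1.695, 0.0]
ft_force: [1.0, -0.7, -0.4]
width: 87.6
```

Request:
apply_moves([
  [[4.16,-0.33,0,0,0,-4.4,1],[4.17,0,0,0,0,-4.4,1],[4.16,0.31,0,0,0,-4.4,1],[4.12,0.63,0,0,0,-4.4,1],[4.06,0.95,0,0,0,-4.4,1],[3.98,1.26,0,0,0,-4.4,1],[3.87,1.56,0,0,0,-4.4,1],[3.74,1.86,0,0,0,-4.4,1],[3.58,2.14,0,0,0,-4.4,1],[3.41,2.41,0,0,0,-4.4,1],[0,0,0,0,0,0,1]],
])

```text
t: 2.2
ee_pos: [516.2, 203.7, 236.5]
orientation: [1.814, 2.564, 0.003]
ft_force: [0.6, -0.6, 0.6]
width: 87.8
```

Run:
```python
from h import *
s,o=now();print(np.round(s,3),o["t"],o["qpos"].round(2) if hasattr(o["qpos"],"round") else o["qpos"])
r=plan(s,[510.8,201.7,120,.344],4);print(np.array(r).tolist())
```

```text
[5.16155e+02 2.03684e+02 2.36515e+02 3.39000e-01] 2.2 [0.35 0.32 1.79 0.   1.03 0.01]
[[-0.0, -0.14, 2.91, 0.0, 0.0, -0.1], [-0.0, -0.14, 2.91, 0.0, 0.0, -0.1], [-0.0, -0.14, 2.91, 0.0, 0.0, -0.1], [-0.0, -0.14, 2.91, 0.0, 0.0, -0.1]]
```

Request:
apply_moves([
  [[0,-0.28,3.5,0,0,-0.3,1],[0,-0.28,3.5,0,0,0,1],[0,0,4,0,0,0,1],[0,0,4,0,0,0,1],[0,0,3,0,0,0,1],[0,0,2,0,0,0,1],[0,0,1,0,0,0,1],[0,0,0,0,0,0,0],[0,0,0,0,0,0,0],[0,0,0,0,0,0,0],[0,0,0,0,0,0,0],[0,0,0,0,0,0,0]],
])

```text
t: 3.4
ee_pos: [509.9, 198.1, 27.5]
orientation: [1.814, 2.564, 0.002]
ft_force: [-0.3, 0.1, 0.8]
width: 51.4
```

Run:
```python
from h import *
s,o=now();print(np.round(s,3),o["t"],o["width"])
s[2]=0
r=plan(s,[528.1,56.7,0,.116],8);print(np.array(r).tolist())
```

```text
[5.09935e+02 1.98124e+02 2.75270e+01 3.39000e-01] 3.4 51.38803328039924
[[-1.74, -0.37, -0.0, 0.0, 0.0, 1.6], [-1.75, -0.33, -0.0, 0.0, 0.0, 1.6], [-1.76, -0.28, -0.0, 0.0, 0.0, 1.6], [-1.77, -0.23, -0.0, 0.0, 0.0, 1.6], [-1.77, -0.18, -0.0, 0.0, 0.0, 1.6], [-1.78, -0.13, -0.0, 0.0, 0.0, 1.6], [-1.78, -0.08, -0.0, 0.0, 0.0, 1.6], [-1.78, -0.03, -0.0, 0.0, 0.0, 1.6]]
```

Request:
apply_moves([
  [[0,0,0,0,0,0,0],[0,0,0,0,0,0,0],[0,0,0,0,0,0,0],[0,0,0,0,0,0,0],[0,0,-2,0,0,0,0],[0,0,-2,0,0,0,0],[0,0,-3,0,0,0,0]],
])

```text
t: 4.1
ee_pos: [507.9, 197.3, 95.9]
orientation: [-1.813, -2.563, 0.005]
ft_force: [0.0, -0.1, -1.7]
width: 34.2
```

Run:
```python
from h import *
s,o=now();print(np.round(s,3),o["t"],o["width"])
t=place([542.5,-66.5,.116],[(0,132,0)])[0];print(t)
r=plan(s,[t[0],t[1],s[2],.116],7);print(np.array(r).tolist())
```

```text
[5.07907e+02 1.97324e+02 9.58910e+01 3.39000e-01] 4.1 34.1935539307117
[527.22231662  64.61289941   0.        ]
[[-1.88, -0.37, -0.0, 0.0, 0.0, 1.8], [-1.89, -0.31, -0.0, 0.0, 0.0, 1.8], [-1.9, -0.25, -0.0, 0.0, 0.0, 1.8], [-1.91, -0.19, -0.0, 0.0, 0.0, 1.8], [-1.91, -0.13, -0.0, 0.0, 0.0, 1.8], [-1.91, -0.07, -0.0, 0.0, 0.0, 1.8], [-1.92, -0.01, -0.0, 0.0, 0.0, 1.8]]
```

Request:
apply_moves([
  [[-1.88,-0.37,0,0,0,1.8,0],[-1.89,-0.31,0,0,0,1.8,0],[-1.9,-0.25,0,0,0,1.8,0],[-1.91,-0.19,0,0,0,1.8,0],[-1.91,-0.13,0,0,0,1.8,0],[-1.91,-0.07,0,0,0,1.8,0],[-1.92,0,0,0,0,1.8,0],[0,0,1.5,0,0,0,0],[0,0,1.5,0,0,0,0],[0,0,0,0,0,0,0],[0,0,0,0,0,0,0]],
])

```text
t: 5.2
ee_pos: [528.4, 65.2, 66.4]
orientation: [-2.084, -2.349, 0.002]
ft_force: [0.7, -0.0, -0.7]
width: 34.2
```

```bash
cat >> h.py <<'E'
C=[542.5,-66.5,.116]
def incas(p):
    c,s=np.cos(C[2]),np.sin(C[2]);d=np.array(p[:2])-C[:2];return np.round([c*d[0]+s*d[1],-s*d[0]+c*d[1],p[2],p[3]-C[2]],3)
E
python3 - <<'E'
from h import *
s,o=now();print(np.round(s,3),o["t"],o["width"],incas(s))
from workcell import ctrl
cv2.imwrite("pics/top1.png",cv2.resize(ctrl.get_image("top")["img"][120:270,200:450],None,fx=3.2,fy=3.2,interpolation=cv2.INTER_CUBIC))
E
```

```text
[5.28415e+02 6.51960e+01 6.63960e+01 1.19000e-01] 5.2 34.18456201781934 [1.25200e+00 1.32442e+02 6.63960e+01 3.00000e-03]
```

Request:
apply_moves([
  [[0,-0.1,1.5,0,0,0,0],[0,0,1.5,0,0,0,0],[0,0,0.7,0,0,0,0],[-0.3,0,0,0,0,0,0],[-0.3,0,0,0,0,0,0],[-0.2,0,0,0,0,0,0],[0,0,0,0,0,0,0]],
])

```text
t: 5.95
ee_pos: [529.3, 56.8, 30.1]
orientation: [2.085, 2.349, 0.001]
ft_force: [0.2, -0.6, -2.1]
width: 33.6
```

Request:
apply_moves([
  [[-0.1,0,0,0,0,0,0],[-0.1,0,0,0,0,0,0],[0,0,0,0,0,0,0]],
])

```text
t: 6.25
ee_pos: [529.3, 55.1, 29.8]
orientation: [2.085, 2.35, 0.0]
ft_force: [-1.0, 0.3, -0.9]
width: 33.8
```

Request:
apply_moves([
  [[-0.1,0,0,0,0,0,0],[-0.1,0,0,0,0,0,0],[0,0,0,0,0,0,0]],
])

```text
t: 6.55
ee_pos: [529.4, 53.1, 29.7]
orientation: [2.085, 2.35, 0.0]
ft_force: [-1.0, 0.0, -0.6]
width: 33.8
```

Request:
apply_moves([
  [[-0.1,0,0,0,0,0,0],[-0.1,0,0,0,0,0,0],[0,0,0,0,0,0,0]],
])

```text
t: 6.85
ee_pos: [529.5, 52.4, 29.7]
orientation: [-2.085, -2.348, -0.002]
ft_force: [-2.2, 10.6, -1.3]
width: 33.8
```

Request:
apply_moves([
  [[-0.1,0,0,0,0,0,0],[-0.1,0,0,0,0,0,0],[0,0,0,0,0,0,0]],
])

```text
t: 7.15
ee_pos: [529.5, 52.0, 29.9]
orientation: [-2.085, -2.347, -0.003]
ft_force: [-2.9, 21.0, 1.3]
width: 34.0
```

Request:
apply_moves([
  [[0.15,0,0.1,0,0,0,0],[0.1,0,0.15,0,0,0,0],[0,0,0,0,0,0,0.6],[0,0,0,0,0,0,0.6],[0,0,0,0,0,0,0.6],[0,0,-1.5,0,0,0,1],[0,0,-3,0,0,0,1],[0,0,-3,0,0,0,1],[0,0,0,0,0,0,1],[0,0,0,0,0,0,1]],
])

```text
t: 8.15
ee_pos: [530.2, 51.6, 103.5]
orientation: [2.084, 2.348, 0.003]
ft_force: [0.1, 0.6, -0.5]
width: 86.9
```

Run:
```python
from h import *
s,o=now();print(np.round(s,3),o["t"],o["width"],incas(s))
r=plan(s,[444.4,110.9,s[2],.367],5);print(np.array(r).tolist())
```

```text
[5.30199e+02 5.16140e+01 1.03535e+02 1.19000e-01] 8.15 86.91857657653922 [1.45200e+00 1.18744e+02 1.03535e+02 3.00000e-03]
[[1.38, -1.56, -0.0, 0.0, 0.0, -2.8], [1.46, -1.49, -0.0, 0.0, 0.0, -2.8], [1.53, -1.42, -0.0, 0.0, 0.0, -2.8], [1.6, -1.34, -0.0, 0.0, 0.0, -2.8], [1.66, -1.26, -0.0, 0.0, 0.0, -2.8]]
```

Request:
apply_moves([
  [[1.38,-1.56,0,0,0,-2.8,1],[1.46,-1.49,0,0,0,-2.8,1],[1.53,-1.42,0,0,0,-2.8,1],[1.6,-1.34,0,0,0,-2.8,1],[1.66,-1.26,0,0,0,-2.8,1],[0,0,2.5,0,0,0,1],[0,0,2.5,0,0,0,1],[0,0,2.2,0,0,0,0.5],[0,0,0.4,0,0,0,0.5],[0,0,0,0,0,0,0.5]],
])

```text
t: 9.15
ee_pos: [442.9, 110.8, 25.3]
orientation: [-1.782, -2.585, 0.003]
ft_force: [0.8, -0.5, 0.4]
width: 67.4
```

Run:
```python
from h import *
s,o=now();print(np.round(s,3),o["t"],o["width"])
print(np.array(plan(s,[444.4,110.9,27,.367],1)).tolist())
```

```text
[4.42855e+02 1.10849e+02 2.52930e+01 3.63000e-01] 9.15 67.40370641990035
[[-0.05, 0.15, -0.17, 0.0, 0.0, -0.2]]
```

Request:
apply_moves([
  [[-0.05,0.1,-0.1,0,0,0,0],[0,0,0,0,0,0,0],[0,0,0,0,0,0,0],[0,0,0,0,0,0,0],[0,0,0,0,0,0,0],[0,0,0,0,0,0,0],[0,0,0,0,0,0,0],[0,0,-1.5,0,0,0,0],[0,0,-2,0,0,0,0],[0,0,0,0,0,0,0]],
])

```text
t: 10.15
ee_pos: [446.3, 111.3, 63.8]
orientation: [1.782, 2.584, 0.004]
ft_force: [0.2, 0.2, -0.9]
width: 33.9
```

Run:
```python
from h import *
s,o=now();print(np.round(s,3),o["t"],o["width"])
t=place(C,[(-84,133,0)])[0]
print(np.array(plan(s,[t[0],t[1],s[2],.116],4)).tolist())
```

```text
[4.46285e+02 1.11317e+02 6.37600e+01 3.64000e-01] 10.15 33.936343046976404
[[-1.27, -0.55, -0.0, 0.0, 0.0, 3.5], [-1.3, -0.47, -0.0, 0.0, 0.0, 3.5], [-1.33, -0.39, -0.0, 0.0, 0.0, 3.5], [-1.35, -0.31, -0.0, 0.0, 0.0, 3.5]]
```

Request:
apply_moves([
  [[-1.27,-0.55,0,0,0,3.5,0],[-1.3,-0.47,0,0,0,3.5,0],[-1.33,-0.39,0,0,0,3.5,0],[-1.35,-0.31,0,0,0,3.5,0],[0,0,1.7,0,0,0,0],[0,0,1.6,0,0,0,0],[0,0,0,0,0,0,0],[0,0,0,0,0,0,0]],
])

```text
t: 10.95
ee_pos: [441.9, 55.6, 28.5]
orientation: [-2.084, -2.349, 0.002]
ft_force: [-0.2, -1.4, -1.6]
width: 34.1
```

Run:
```python
from h import *
s,o=now();print(np.round(s,3),o["t"],o["width"],incas(s))
```

```text
[4.41911e+02 5.56370e+01 2.85270e+01 1.19000e-01] 10.95 34.149754409867676 [-8.57770e+01  1.32958e+02  2.85270e+01  3.00000e-03]
```

Request:
apply_moves([
  [[-0.3,0.15,-0.1,0,0,0,0],[-0.3,0,0,0,0,0,0],[-0.2,0,0,0,0,0,0],[0,0,0,0,0,0,0],[0,0,0,0,0,0,0]],
])

```text
t: 11.45
ee_pos: [445.0, 47.9, 30.3]
orientation: [2.085, 2.349, 0.0]
ft_force: [-0.4, 0.2, -1.3]
width: 33.9
```

Request:
apply_moves([
  [[-0.1,0,0,0,0,0,0],[-0.1,0,0,0,0,0,0],[0,0,0,0,0,0,0]],
])

```text
t: 11.75
ee_pos: [445.2, 45.9, 30.2]
orientation: [-2.085, -2.35, 0.0]
ft_force: [0.0, 0.5, -1.3]
width: 33.9
```

Request:
apply_moves([
  [[-0.1,0,0,0,0,0,0],[-0.1,0,0,0,0,0,0],[0,0,0,0,0,0,0]],
])

```text
t: 12.05
ee_pos: [445.3, 44.8, 30.2]
orientation: [-2.085, -2.349, -0.001]
ft_force: [-1.3, 10.1, 0.7]
width: 33.7
```

Request:
apply_moves([
  [[0.1,0,0.2,0,0,0,0],[0,0,0.15,0,0,0,0],[0,0,0,0,0,0,0.6],[0,0,0,0,0,0,0.6],[0,0,0,0,0,0,0.6],[0,0,-1.5,0,0,0,1],[0,0,-3,0,0,0,1],[0,0,-3,0,0,0,1],[0,0,0,0,0,0,1]],
])

```text
t: 12.95
ee_pos: [447.5, 45.0, 104.5]
orientation: [2.083, 2.347, 0.007]
ft_force: [-0.3, 0.4, -0.1]
width: 81.3
```

Run:
```python
from h import *
s,o=now();print(np.round(s,3),o["t"],o["width"],incas(s))
r=plan(s,[615.6,122.7,s[2],-.259],6);print(np.array(r).tolist())
```

```text
[4.47526e+02 4.50330e+01 1.04512e+02 1.19000e-01] 12.95 81.30717407221009 [-8.14270e+01  1.21775e+02  1.04512e+02  3.00000e-03]
[[0.95, 2.94, -0.0, 0.0, 0.0, 3.6], [1.14, 2.87, -0.0, 0.0, 0.0, 3.6], [1.31, 2.79, -0.0, 0.0, 0.0, 3.6], [1.49, 2.7, -0.0, 0.0, 0.0, 3.6], [1.65, 2.6, -0.0, 0.0, 0.0, 3.6], [1.82, 2.5, -0.0, 0.0, 0.0, 3.6]]
```

Request:
apply_moves([
  [[0.95,2.9,0,0,0,3.6,1],[1.14,2.8,0,0,0,3.6,1],[1.31,2.7,0,0,0,3.6,1],[1.49,2.65,0,0,0,3.6,1],[1.65,2.6,0,0,0,3.6,1],[1.82,2.5,0,0,0,3.6,1],[0,0,2.5,0,0,0,1],[0,0,2.5,0,0,0,1],[0,0,2.2,0,0,0,0.6],[0,0,0.4,0,0,0,0.6],[0,0,0,0,0,0,0.6]],
])

```text
t: 14.05
ee_pos: [609.9, 122.4, 24.3]
orientation: [-2.488, -1.917, 0.004]
ft_force: [0.4, 0.4, 0.1]
width: 67.1
```

Run:
```python
from h import *
s,o=now();print(np.round(s,3),o["t"],o["width"])
print(np.array(plan(s,[615.6,122.7,27,-.259],1)).tolist())
```

```text
[ 6.09904e+02  1.22441e+02  2.42950e+01 -2.58000e-01] 14.05 67.0966711172485
[[0.17, 0.54, -0.27, 0.0, 0.0, 0.1]]
```

Request:
apply_moves([
  [[0.15,0.5,-0.2,0,0,0,0.6],[0,0,0,0,0,0,0],[0,0,0,0,0,0,0],[0,0,0,0,0,0,0],[0,0,0,0,0,0,0],[0,0,0,0,0,0,0],[0,0,0,0,0,0,0],[0,0,-1.5,0,0,0,0],[0,0,-2,0,0,0,0],[0,0,0,0,0,0,0]],
])

```text
t: 15.05
ee_pos: [617.9, 123.2, 65.5]
orientation: [2.487, 1.916, 0.006]
ft_force: [0.2, -1.0, -2.0]
width: 33.9
```

Run:
```python
from h import *
s,o=now();print(np.round(s,3),o["t"],o["width"])
t=place(C,[(84,134,0)])[0]
print(np.array(plan(s,[t[0],t[1],s[2],.116],5)).tolist())
```

```text
[ 6.17872e+02  1.23219e+02  6.54870e+01 -2.58000e-01] 15.05 33.8575838237593
[[-0.94, 0.1, -0.0, 0.0, 0.0, -4.3], [-0.95, 0.02, -0.0, 0.0, 0.0, -4.3], [-0.95, -0.05, -0.0, 0.0, 0.0, -4.3], [-0.94, -0.12, -0.0, 0.0, 0.0, -4.3], [-0.93, -0.19, -0.0, 0.0, 0.0, -4.3]]
```

Request:
apply_moves([
  [[-0.94,0.1,0,0,0,-4.3,0],[-0.95,0,0,0,0,-4.3,0],[-0.95,-0.05,0,0,0,-4.3,0],[-0.94,-0.12,0,0,0,-4.3,0],[-0.93,-0.19,0,0,0,-4.3,0],[0,0,1.8,0,0,0,0],[0,0,1.6,0,0,0,0],[0,0,0,0,0,0,0],[0,0,0,0,0,0,0]],
])

```text
t: 15.95
ee_pos: [607.8, 76.2, 27.7]
orientation: [-2.086, -2.347, 0.002]
ft_force: [0.7, -0.8, -0.7]
width: 33.8
```

Run:
```python
from h import *
s,o=now();print(np.round(s,3),o["t"],o["width"],incas(s))
```

```text
[6.07771e+02 7.61560e+01 2.76950e+01 1.17000e-01] 15.95 33.81781243446058 [8.13430e+01 1.34143e+02 2.76950e+01 1.00000e-03]
```

Request:
apply_moves([
  [[-0.3,0.2,-0.2,0,0,0,0],[-0.3,0,0,0,0,0,0],[-0.2,0,0,0,0,0,0],[0,0,0,0,0,0,0],[0,0,0,0,0,0,0]],
])

```text
t: 16.45
ee_pos: [611.3, 68.2, 30.7]
orientation: [-2.088, -2.348, -0.0]
ft_force: [-0.4, -0.1, -1.3]
width: 34.2
```

Request:
apply_moves([
  [[-0.1,0,0,0,0,0,0],[-0.1,0,0,0,0,0,0],[0,0,0,0,0,0,0]],
])

```text
t: 16.75
ee_pos: [611.5, 66.8, 30.7]
orientation: [-2.087, -2.348, -0.001]
ft_force: [-1.8, 3.6, -0.3]
width: 33.8
```

Request:
apply_moves([
  [[-0.1,0,0,0,0,0,0],[-0.1,0,0,0,0,0,0],[0,0,0,0,0,0,0]],
])

```text
t: 17.05
ee_pos: [611.5, 66.6, 30.8]
orientation: [-2.086, -2.346, -0.003]
ft_force: [-2.0, 13.8, 0.8]
width: 33.9
```

Request:
apply_moves([
  [[0.15,0,0.2,0,0,0,0],[0,0,0.2,0,0,0,0],[0,0,0,0,0,0,0.6],[0,0,0,0,0,0,0.6],[0,0,0,0,0,0,0.6],[0,0,-1.5,0,0,0,0.8],[0,0,-3,0,0,0,0.8],[0,0,-4,0,0,0,0.8],[0,0,-4,0,0,0,0.8],[0,0,-4,0,0,0,0.8],[0,0,-4,0,0,0,0.8],[0,0,0,0,0,0,0.8]],
])

```text
t: 18.25
ee_pos: [615.0, 65.9, 239.2]
orientation: [2.082, 2.342, 0.013]
ft_force: [0.2, -0.5, 0.3]
width: 70.3
```

Run:
```python
from h import *
s,o=now();print(np.round(s,3),o["t"],o["width"],incas(s))
print(np.array(plan(s,[567.4,-280.1,s[2],-1.455],12)).tolist())
```

```text
[6.14972e+02 6.59480e+01 2.39185e+02 1.17000e-01] 18.25 70.2516433215008 [8.73140e+01 1.23170e+02 2.39185e+02 1.00000e-03]
[[-2.82, -0.73, -0.0, 0.0, 0.0, 7.5], [-2.89, -0.36, -0.0, 0.0, 0.0, 7.5], [-2.91, 0.02, -0.0, 0.0, 0.0, 7.5], [-2.88, 0.4, -0.0, 0.0, 0.0, 7.5], [-2.81, 0.78, -0.0, 0.0, 0.0, 7.5], [-2.68, 1.14, -0.0, 0.0, 0.0, 7.5], [-2.51, 1.48, -0.0, 0.0, 0.0, 7.5], [-2.29, 1.79, -0.0, 0.0, 0.0, 7.5], [-2.04, 2.08, -0.0, 0.0, 0.0, 7.5], [-1.75, 2.33, -0.0, 0.0, 0.0, 7.5], [-1.43, 2.53, -0.0, 0.0, 0.0, 7.5], [-1.09, 2.7, -0.0, 0.0, 0.0, 7.5]]
```

Request:
apply_moves([
  [[-2.82,-0.73,0,0,0,7.5,0.8],[-2.89,-0.36,0,0,0,7.5,0.8],[-2.91,0,0,0,0,7.5,0.8],[-2.88,0.4,0,0,0,7.5,0.8],[-2.81,0.78,0,0,0,7.5,0.8],[-2.68,1.14,0,0,0,7.5,0.8],[-2.51,1.48,0,0,0,7.5,0.8],[-2.29,1.79,0,0,0,7.5,0.8],[-2.04,2.08,0,0,0,7.5,0.8],[-1.75,2.33,0,0,0,7.5,0.8],[-1.43,2.53,0,0,0,7.5,0.8],[-1.09,2.7,0,0,0,7.5,0.8]],
])

```text
t: 19.45
ee_pos: [563.4, -281.5, 231.8]
orientation: [-3.137, -0.176, 0.001]
ft_force: [-0.6, -0.6, -0.1]
width: 70.0
```

Run:
```python
from h import *
s,o=now();print(np.round(s,3),o["t"],o["width"],np.round(o["qpos"],2))
from workcell import ctrl
t=ctrl.get_image("top")["img"];q=ctrl.get_image("scene")["img"]
a=cv2.resize(t[140:250,230:350],None,fx=5,fy=5,interpolation=cv2.INTER_CUBIC)
cv2.imwrite("pics/top2.png",a)
b=cv2.resize(q[160:270,220:420],None,fx=4,fy=4,interpolation=cv2.INTER_CUBIC)
cv2.imwrite("pics/scene2.png",b)
```

```text
[ 563.433 -281.457  231.823   -1.459] 19.45 69.9877175226442 [-0.48  0.44  1.62 -0.    1.08  0.98]
```

View pics/top2.png

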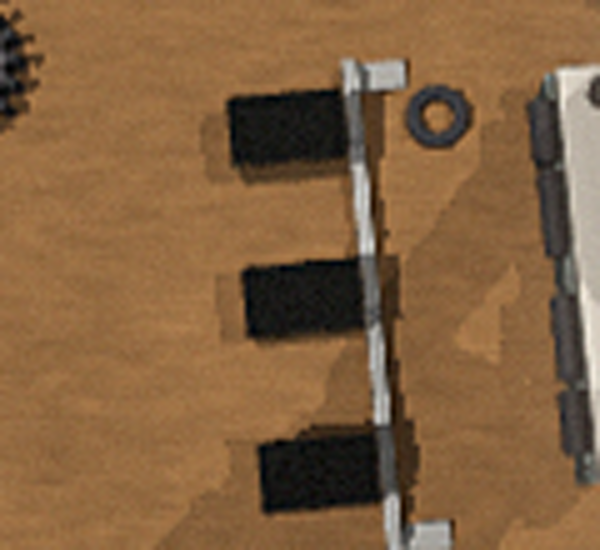

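View pics/scene2.png

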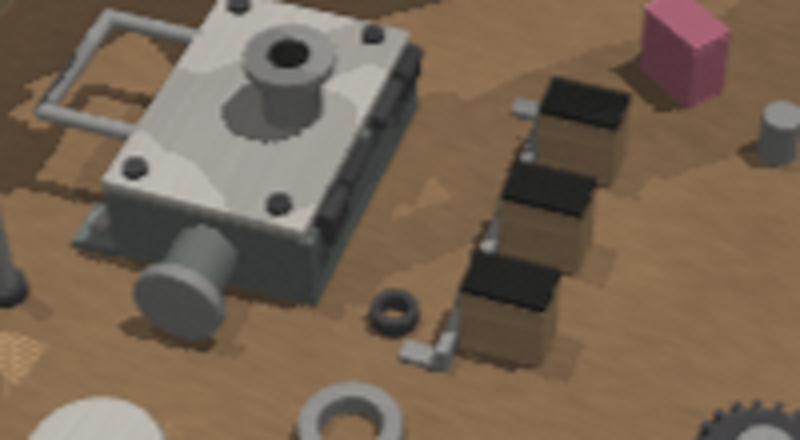

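The views show all three blocks standing flush and square at the rail: top2 (290,128), (305,298) and (325,473). The cover is still shut. I'll check the numbers before lifting.

Run:
```python
from h import *
T=[[(228,98),(345,92),(352,158),(234,165)],[(243,268),(362,259),(370,327),(249,338)],[(260,444),(380,434),(390,502),(265,512)]]
S=[[(550,308),(460,297),(478,253),(560,260)],[(587,213),(500,203),(512,165),(597,180)],[(623,124),(540,112),(553,78),(630,93)]]
for t,s in zip(T,S):
    for w in ("t","s","ts"):
        ob=[]
        if "t" in w: ob.append(("top",np.array(B),px("top",t,5,(230,140))))
        if "s" in w: ob.append(("scene",np.array(B),px("scene",s,4,(220,160))))
        q,r=fit([530,60,.1],ob);print(w,incas([q[0],q[1],30,q[2]]),np.sqrt((r**2).mean()).round(2))
# rail/pins: predicted pixels in top2 crop of pins and ends
L=[(125,91,20),(84,91,32),(0,91,32),(-84,91,32)]
print(((proj("top",place(C,L))-(230,140)+.5)*5-.5).round(0).tolist(),((proj("scene",place(C,L+[(-125,91,20)]))-(220,160)+.5)*4-.5).round(0).tolist())
s,o=now();print(np.array(plan(s,[567.4,-280.1,71,-1.455],5)).tolist())
```

```text
t [ 8.38250e+01  1.22198e+02  3.00000e+01 -2.00000e-02] 0.28
s [ 84.011 125.41   30.      0.137] 0.86
ts [8.34880e+01 1.23712e+02 3.00000e+01 2.70000e-02] 1.07
t [ 1.03300e+00  1.21341e+02  3.00000e+01 -1.00000e-03] 0.27
s [2.88800e+00 1.24879e+02 3.00000e+01 1.10000e-01] 0.32
ts [1.3240e+00 1.2276e+02 3.0000e+01 3.0000e-02] 0.76
t [-8.27860e+01  1.20065e+02  3.00000e+01 -3.00000e-03] 0.47
s [-8.49120e+01  1.24479e+02  3.00000e+01  8.30000e-02] 0.3
ts [-8.34450e+01  1.21883e+02  3.00000e+01  1.90000e-02] 0.86
[[350.0, 58.0], [356.0, 133.0], [371.0, 300.0], [386.0, 470.0]] [[437.0, 356.0], [458.0, 296.0], [500.0, 205.0], [537.0, 121.0], [554.0, 95.0]]
[[0.09, -0.05, 3.22, 0.0, 0.0, -0.0], [0.09, -0.05, 3.22, 0.0, 0.0, -0.0], [0.09, -0.05, 3.22, 0.0, 0.0, -0.0], [0.09, -0.05, 3.22, 0.0, 0.0, -0.0], [0.09, -0.05, 3.22, 0.0, 0.0, -0.0]]
```

Request:
apply_moves([
  [[0.2,-0.1,3,0,0,0,0.5],[0.2,-0.1,4,0,0,0,0.5],[0,0,4,0,0,0,0.5],[0,0,2.5,0,0,0,0.5],[0,0,0,0,0,0,0.5],[0,0,0,0,0,0,0.5]],
])

```text
t: 20.15
ee_pos: [568.0, -277.3, 97.0]
orientation: [-3.136, -0.187, 0.001]
ft_force: [-0.3, -0.7, 0.4]
width: 43.7
```

Run:
```python
from h import *
s,o=now();print(np.round(s,3),o["t"],o["width"],incas(s))
from workcell import ctrl
q=ctrl.get_image("scene")["img"]
b=cv2.resize(q[120:270,180:360],None,fx=4,fy=4,interpolation=cv2.INTER_CUBIC)
cv2.imwrite("pics/scene3.png",b)
```

```text
[ 568.017 -277.295   97.049   -1.452] 20.15 43.71902243582134 [   0.948 -212.331   97.049   -1.568]
```

View pics/scene3.png

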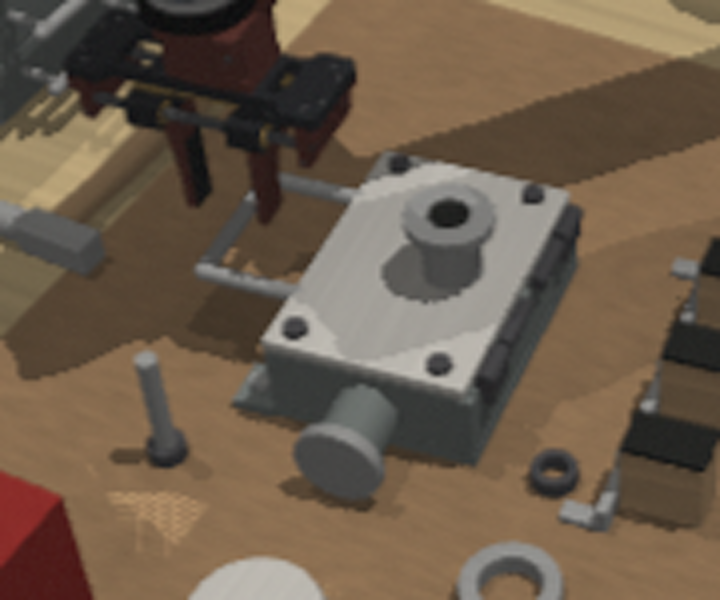

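The fingers, with tips at (197,205) and (265,220), straddle the bow bar at about (235,215). Descending and closing.

Request:
apply_moves([
  [[0,0.25,1.5,0,0,0,0.5],[0,0,1.5,0,0,0,0.5],[0,0,0.6,0,0,0,0.5],[0,0,0,0,0,0,0],[0,0,0,0,0,0,0],[0,0,0,0,0,0,0],[0,0,0,0,0,0,0],[0,0,0,0,0,0,0],[0,0,0,0,0,0,0],[0,0,0,0,0,0,0]],
])

```text
t: 21.2
ee_pos: [568.3, -279.0, 61.1]
orientation: [-3.134, -0.184, 0.0]
ft_force: [0.8, 6.3, 1.8]
width: 11.3
```

Run:
```python
from h import *
s,o=now();print(np.round(s,3),o["t"],o["width"],incas(s),o["ft_force"])
th=np.linspace(0,1.376,29)
d=np.diff(215*np.c_[np.cos(th),np.sin(th)],axis=0)/10
print([[round(a,2),round(-b,2)] for a,b in d])
```

```text
[ 568.272 -278.99    61.064   -1.454] 21.2 11.259177232456643 [   1.005 -214.044   61.064   -1.57 ] [0.77203175 6.33654076 1.76113584]
[[np.float64(-0.03), np.float64(-1.06)], [np.float64(-0.08), np.float64(-1.05)], [np.float64(-0.13), np.float64(-1.05)], [np.float64(-0.18), np.float64(-1.04)], [np.float64(-0.23), np.float64(-1.03)], [np.float64(-0.28), np.float64(-1.02)], [np.float64(-0.33), np.float64(-1.0)], [np.float64(-0.38), np.float64(-0.99)], [np.float64(-0.43), np.float64(-0.97)], [np.float64(-0.48), np.float64(-0.94)], [np.float64(-0.52), np.float64(-0.92)], [np.float64(-0.57), np.float64(-0.89)], [np.float64(-0.61), np.float64(-0.86)], [np.float64(-0.65), np.float64(-0.83)], [np.float64(-0.69), np.float64(-0.8)], [np.float64(-0.73), np.float64(-0.76)], [np.float64(-0.77), np.float64(-0.73)], [np.float64(-0.8), np.float64(-0.69)], [np.float64(-0.83), np.float64(-0.65)], [np.float64(-0.86), np.float64(-0.61)], [np.float64(-0.89), np.float64(-0.56)], [np.float64(-0.92), np.float64(-0.52)], [np.float64(-0.94), np.float64(-0.47)], [np.float64(-0.97), np.float64(-0.43)], [np.float64(-0.99), np.float64(-0.38)], [np.float64(-1.0), np.float64(-0.33)], [np.float64(-1.02), np.float64(-0.28)], [np.float64(-1.03), np.float64(-0.23)]]
```

Request:
apply_moves([
  [[0,-0.03,-1.06,0,0,0,0],[0,-0.08,-1.05,0,0,0,0],[0,-0.13,-1.05,0,0,0,0],[0,-0.18,-1.04,0,0,0,0],[0,-0.23,-1.03,0,0,0,0],[0,-0.28,-1.02,0,0,0,0],[0,-0.33,-1.0,0,0,0,0],[0,-0.38,-0.99,0,0,0,0]],
])

```text
t: 22.0
ee_pos: [566.3, -263.5, 143.6]
orientation: [-3.136, -0.184, -0.0]
ft_force: [3.6, 4.7, -5.2]
width: 10.8
```

```bash
cat >> h.py <<'E'
def bar():
    s,o=now();c=incas(s);y,z=c[1],s[2]+5-66
    print("cas",c,"t",o["t"],"w",round(o["width"],1),"F",np.round(o["ft_force"],1),"theta",round(np.arctan2(z,-y),3),"r",round(np.hypot(y,z),1))
E
python3 -c "from h import *; bar()"
```

```text
cas [   0.809 -198.382  143.628   -1.569] t 22.0 w 10.8 F [ 3.6  4.7 -5.2] theta 0.395 r 214.9
```

Following the arc well (r = 215, width 11). Continuing.

Request:
apply_moves([
  [[0,-0.43,-0.97,0,0,0,0],[0,-0.48,-0.94,0,0,0,0],[0,-0.52,-0.92,0,0,0,0],[0,-0.57,-0.89,0,0,0,0],[0,-0.61,-0.86,0,0,0,0],[0,-0.65,-0.83,0,0,0,0],[0,-0.69,-0.8,0,0,0,0],[0,-0.73,-0.76,0,0,0,0]],
])

```text
t: 22.8
ee_pos: [560.9, -218.9, 214.7]
orientation: [3.133, 0.184, 0.002]
ft_force: [-2.5, -7.7, 2.1]
width: 11.3
```

```bash
python3 -c "from h import *; bar()"
```

```text
cas [   0.654 -153.518  214.657   -1.569] t 22.8 w 11.3 F [-2.5 -7.7  2.1] theta 0.786 r 217.2
```

Request:
apply_moves([
  [[0,-0.77,-0.7,0,0,0,0],[0,-0.8,-0.66,0,0,0,0],[0,-0.83,-0.62,0,0,0,0],[0,-0.86,-0.58,0,0,0,0],[0,-0.89,-0.54,0,0,0,0],[0,-0.92,-0.5,0,0,0,0],[0,-0.94,-0.45,0,0,0,0],[0,-0.9,-0.4,0,0,0,0],[0,-0.5,-0.2,0,0,0,0],[0,-0.3,-0.1,0,0,0,0],[0,0,0,0,0,0,0]],
])

```text
t: 23.9
ee_pos: [552.3, -142.8, 264.3]
orientation: [3.131, 0.185, 0.005]
ft_force: [-6.2, -9.1, 16.8]
width: 11.1
```

```bash
python3 -c "from h import *; bar()"
```

```text
cas [  0.949 -76.949 264.292  -1.569] t 23.9 w 11.1 F [-6.2 -9.1 16.8] theta 1.209 r 217.4
```

Request:
apply_moves([
  [[0,-0.5,-0.3,0,0,0,0],[0,-0.7,-0.25,0,0,0,0],[0,-0.7,-0.25,0,0,0,0],[0,-0.6,-0.2,0,0,0,0],[0,-0.4,-0.1,0,0,0,0],[0,-0.3,-0.05,0,0,0,0],[0,-0.2,0,0,0,0,0],[0,0,0,0,0,0,0],[0,0,0,0,0,0,0]],
])

```text
t: 24.8
ee_pos: [547.9, -107.6, 273.8]
orientation: [3.135, 0.185, 0.002]
ft_force: [-3.8, -3.1, 10.5]
width: 11.1
```

Run:
```python
from h import *; bar()
from workcell import ctrl
q=ctrl.get_image("scene")["img"]
cv2.imwrite("pics/scene4.png",cv2.resize(q[60:260,180:430],None,fx=3,fy=3,interpolation=cv2.INTER_CUBIC))
# predicted bar ends & plate edge corners in the crop for a few angles
for th in (1.316,1.376,1.436):
    L=[(x,-r*np.cos(th),66+r*np.sin(th)) for r in (215,148) for x in (50,-50)]
    print(th,((proj("scene",place(C,L))-(180,60)+.5)*3-.5).round(0).tolist())
```

```text
cas [  0.641 -41.471 273.754  -1.569] t 24.8 w 11.1 F [-3.8 -3.1 10.5] theta 1.378 r 216.8
1.316 [[299.0, 235.0], [348.0, 163.0], [325.0, 304.0], [371.0, 231.0]]
1.376 [[314.0, 235.0], [362.0, 163.0], [335.0, 305.0], [381.0, 231.0]]
1.436 [[329.0, 237.0], [377.0, 164.0], [345.0, 306.0], [390.0, 232.0]]
```

View pics/scene4.png

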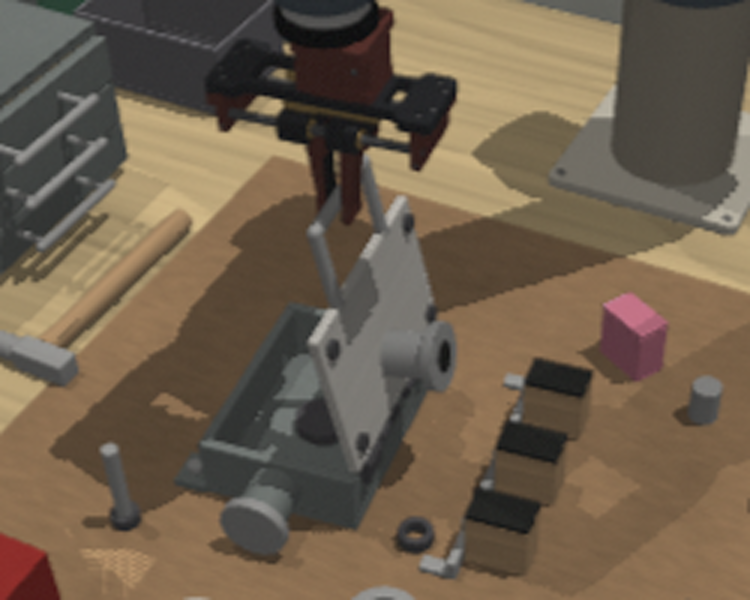

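The picture shows the bar ends at about (316,230) and (367,160). The prediction for 1.376 is (314,235) and (362,163), so it agrees, and the blocks are untouched. I'll hold, then check for drift.

Request:
apply_moves([
  [[0,0,0,0,0,0,0],[0,0,0,0,0,0,0],[0,0,0,0,0,0,0],[0,0,0,0,0,0,0],[0,0,0,0,0,0,0],[0,0,0,0,0,0,0],[0,0,0,0,0,0,0],[0,0,0,0,0,0,0]],
])

```text
t: 25.65
ee_pos: [548.0, -107.7, 273.7]
orientation: [3.135, 0.184, 0.002]
ft_force: [-3.2, -3.4, 11.2]
width: 11.2
```

Run:
```python
from h import *; bar()
from workcell import ctrl
print(ctrl.close_job())
```

```text
cas [  0.65  -41.59  273.732  -1.569] t 25.65 w 11.2 F [-3.2 -3.4 11.2] theta 1.378 r 216.8
the job is handed in; nothing more can be done
None
```

The job is handed in at about 26 s of the 72 s allowed. The three black-topped blocks stand in the row, and the cover is held at its balance point by the bow handle. The hand-in gave no verdict, so these are my own checks.

- **Blocks:** I pressed each one gently against the rail until the force rose, then released it. Afterwards the combined camera fit put them at x = 83.5, 1.3 and -83.4 mm, y about 122 to 124 mm, and square within 0.03 rad.
- **Cover:** The gripper position gives 1.378 rad (target 1.376), with no visible drift over the last 0.85 s. The fingers were closed on the bar at 11 mm. The last picture matches that angle and shows the blocks undisturbed.
- **Disagreements:**
  - The two cameras differed by 3 to 4 mm in y on the blocks. The scene camera alone read up to 0.14 rad of skew on one block, but its corner readings were rough there.
  - Two cover corners I read in the first scene picture were also about 4 px off the casing fit.
  - A steady force of about 11 N upward remains on the tool in the final hold, well below the limits.

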